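# Stack a fittings case on the bench dock and click its hold-down shut

### The arm

A 7-joint arm with a two-finger parallel gripper is mounted at the origin on the work surface. World frame = base frame: x ahead of the robot, y to its left, z up, the work surface at z = 0. Lengths are in mm, angles in rad, forces in N, time in s.
With the tool pointing down it reaches from about 400 to 875 mm from the base axis. Payload 4.4 kg.
Tool frame: the origin (TCP) lies at the very end of the fingers, on their centre line; the grasp point (between the pads) lies 19 mm behind it; z points along the fingers, x is the direction in which the jaws open and shut, and the axes are right-handed (so a half turn about z gives the same grasp; the last joint's range is limited). The gripper opens to 85 mm and grips with 20 to 120 N. Pads are 22 mm wide; open, the fingers measure 114 mm over their backs; the gripper's body (76 mm by 85 mm) begins 54 mm behind the grasp point. The pads swing forward as they close: fully open they stand 13 mm farther back than shut.
Start: joints at [1.103, 0.628, 0.038, 1.517, -0.027, 0.996, -0.02], TCP at [254.227, -598.236, 231.313] pointing down, gripper open.
Joint ranges: [-3.06, 3.06], [-0.37, 2.12], [-1.25, 1.32], [0.18, 2.47], [-1.1, 4.24], [0.23, 1.98], [-2.94, 2.94]. Speed limits (rad/s): [2.57, 2.57, 3.14, 3.14, 3.14, 3.14, 3.14].

### API

Orientations are given as [roll, pitch, yaw] about the fixed x, y, z axes, in that order (R = Rz(yaw) Ry(pitch) Rx(roll)).
In Python, from cell import ctrl, get_image, job, models gives the robot as it stands.
- The arm moves only by the tool move_arm, never from a script. Its argument "moves" is a list that holds one entry, the list of rows, each a list of 6 numbers: the shift along the tool's x, y, z in m, then the turn, a rotation vector about the tool's x, y, z in rad. A call has 1 to 20 rows; each row is the pose to reach, as a shift and turn from the pose commanded when the call began, along the tool's axes at that moment; what a row does not reach only later rows make up. A row lasts 1/8 s, in which the tool goes at most 62.5 mm and 10.7 degrees, less where a joint would pass 70% of its speed; a pose out of reach is approached as far as the arm can. A call with a gripper value outside its range is refused whole. "jaw" is the opening, from 0 (shut) to 1 (fully open), set as the call begins (left out, the last holds). The fingers move at their own pace and stop on an object; the grip force is fixed at half the most. Time passes only in rows, so rows that repeat a pose let the fingers close. It gives the time, the measured TCP pose, the force and the opening at its end, in the units of the state.
- ctrl.read_state(): the state, without advancing time (a new reading comes with each control period).
- get_image(name): name is "scene" or "top" or "wrist"; returns a dict with "color" (384x512x3 uint8, blue, green, red), "fov_y" (degrees; the focal length in pixels is half the picture's height over the tangent of half this angle, whatever the lens; pixels are square), "cx", "cy" (the principal point, pixels), "k1" (the pictures are not rectified: a ray, as slopes to the right and down, at radius r is drawn at 1 + k1 r^2 times it, then the intrinsics apply), "origin" and "orientation" of the camera in the world; the wrist camera has in their place "hand_eye" (4x4, takes a point from camera to tool coordinates, whose origin is the TCP and whose axes are the tool frame's). Camera axes: x right, y up, looking along -z (the intrinsics and any distortion apply to the point x, -y, -z); pixel columns grow to the right and rows downward; lengths in mm; the calibration is good to about 2 mm. A picture is of the moment at which its call begins: read the wrist's pose just before it. There is no depth.
- job.finish_job(): hands the job in, once; it reports no verdict.
Trained networks look in the newest picture that a camera, given by its name, has taken for a name from the list of things; names that differ only in an ending like _2 or _b are one class to them, and where a whole thing is asked for, a point or a joint stands for the part that bears it (a point fixed in the world has none). Each returns a list of dicts, best first, with "score" (0 to 1); they miss things now and then, are a little off and sometimes report something else, mostly with a low value. They report only what shows in the picture. A call takes as long as a camera call. They do not tell look-alikes from the thing itself.
- models.cut_out(camera, thing): "pixels" (384x512 bool, what is visible of it) and "uv" ([column, row] in pixels, amid what is visible of it).
- models.place_of(camera, thing): "uv" ([column, row] in pixels: a listed point, or the origin of a listed thing).
The state is a dict: "clock": time; "qpos": joint angles; "qd": joint speeds; "tau": joint torques, N m; "eef_pos": TCP position; "tool_rot": TCP orientation; "force": force on the tool from outside, world axes, zero at the start; "torque": the same for the moment, N m; "width": finger opening in mm.
Only numpy, scipy, OpenCV 4.12 (cv2) and the standard library are available. Lean on these libraries where they do the work, as an engineer would, in place of code of your own. Each camera call takes 0.05 s, during which the arm holds its last target.

### The job

Load the yellow-lidded fittings case on to the case dock for the road: turn the dock's red T-knob anticlockwise until it clicks past its detent with the hold-down arm swung clear, set the yellow case gently on the grey-lidded one so that all four of its corner feet drop into the recesses of the grey lid, then turn the knob back clockwise until it clicks past its detent again with the arm locked over the yellow lid. Keep the grey case in the dock, do not disturb the other things on the bench, and let go of everything at the end.

Things in the scene. Friction and masses are not known exactly. Their poses are not given: they have to be found in the camera images.
- knob_grip (a point): Centre of the red T-knob, on its upright axis on top of the dock's aluminium post, 172 mm above the bench. Its bar is 80 mm long (x axis), 20 wide, 22 tall (+-11 about this point), on a stem 20 mm thick. The steel hold-down arm turns with it and points to +x: 20 mm wide, reaches 98 mm from the axis, lies 32 to 43 mm below this point. Between bar and arm only the stem.
- latch (a joint): Knob and arm angle, rad: 0 = shut (stop; arm over the middle of the stack), grows anticlockwise seen from above to 1.35 = open (stop; arm clear). Starts shut. A spring plunger makes two detents, crests at 0.20 and 1.15, each 0.25 wide either side, 0.25 to 0.35 N m; past a crest it snaps on to the near stop (rests below 0.04 or above 1.31). Free between 0.45 and 0.9 but for 0.03 N m friction.
- case_mid (a point): Centre, half-way up, of the yellow-lidded case to stack: dark closed box 150 mm long (x axis), 60 wide (y), 64 tall (z up) with four round tapered feet, 6 mm tall, 15 wide, at +-61 mm along x and +-16 along y. Sides flat and flush from 6 mm above its underside to the top. Its ends are alike: either way round will do. 0.35 to 0.7 kg. Starts standing on the bench.
- base_case_mid (a point): Centre, half-way up, of the like grey-lidded case (150 x 60 x 64 mm, x along its length, 0.8 kg) loose in the dock's recesses. Its lid has four 18 mm square recesses, 7 mm deep, above its feet. Once stacked, the yellow case's centre is 58 mm above this point, x axes parallel, and the shut arm clears its lid by 1 to 4 mm; feet not in the recesses, it is 6 mm higher and blocks the arm.
- dock: Case dock fixed to the bench: black plate 246 x 84 x 12 mm carrying the grey case and, at one end, a post 54 mm thick with the knob. Origin on the bench under the middle of the stack; x runs along the cases to the post, whose axis is 113 mm from the origin; z up.
- torch: Bystander: black plastic inspection torch lying down, 210 mm long (x), 34 wide, 30 high; origin under its middle.
- blue_case: Bystander: case like the yellow one but with a blue lid, 150 x 60 x 64 mm; origin at the middle of its underside.
- drivers: Bystander: five teal-gripped screwdrivers in a clear stand, 190 mm long (x), 70 wide, 190 tall; origin at the middle of its underside.
- bender: Bystander: aluminium pipe bender lying flat, 33 mm high: a 110 mm disc centred on the origin and two 260 mm handles, to -x and 26 degrees beside it.
- grips: Bystander: steel locking grips lying flat, 210 mm long (x), 45 wide, 18 high; origin near the jaw pivot.
- tape: Bystander: green and black tape measure, 76 x 40 mm, 65 tall; origin at the middle of its underside.
- tub: Bystander: tub of jointing compound with a white cap, 72 mm across, 85 tall; origin at the middle of its underside.
There are look-alikes about, which are no part of the job. Leave any purple look-alike of the part that bears case_mid alone.

How it is judged (in metres and radians):
On the way, in this order (a step that is already met when the one before it is completed fails the run):
1. the T-knob is turned anticlockwise past its open detent, the arm clear of the stack (value of joint latch above 1.22 rad), for 0.2 s.
2. the yellow case stands on the grey one with all four feet in the lid's recesses (z of case_mid in the frame of base_case_mid between 0.056 and 0.06 m and x of case_mid in the frame of base_case_mid between -0.004 and 0.004 m and y of case_mid in the frame of base_case_mid between -0.004 and 0.004 m and angle between the x axis of case_mid and the x axis of base_case_mid, either way round below 0.06 rad and angle between case_mid's own z axis and vertical below 0.04 rad), for 0.2 s.
3. the T-knob is turned back past its shut detent, the arm over the yellow lid (value of joint latch below 0.09 rad), for 0.2 s.
At the end, for the whole second after the job is handed in: Yellow case upright on the grey one, feet in its recesses (centre 56-60 mm above, within 4 mm along and across, 0.06 rad in yaw, tilt under 0.04 rad); grey case home in the dock within 5 mm, its centre 35-41 mm up; T-knob past its shut detent (under 0.09 rad) (all of step 2 and z of base_case_mid in the frame of dock between 0.035 and 0.041 m and horizontal distance between base_case_mid and dock below 0.005 m and value of joint latch below 0.09 rad); the robot touches nothing.
It fails at once if the torch, blue-lidded case, screwdriver set, pipe bender, grips, tape measure or tub is moved by more than 30 mm (distance of any of torch, blue_case, drivers, bender, grips, tape, tub from where it was at the start of the episode above 0.03 m).
It fails at once if the screwdriver set, tub, tape measure or blue-lidded case is tipped over (angle between any of drivers, tub, tape, blue_case's own z axis and vertical above 0.6 rad).
It fails at once if the grey-lidded case is lifted or pulled out of the dock's recesses (distance of base_case_mid from where it was at the start of the episode above 0.015 m).
It fails at once if the yellow-lidded case is dropped or slammed on to the grey one (over 0.3 m/s in the last 25 mm) (horizontal distance between case_mid and base_case_mid below 0.05 m and z of case_mid in the frame of base_case_mid below 0.083 m and linear speed of case above 0.3 m/s).
It also fails if it takes over 64 s, if anything falls off the work surface, if the arm or the gripper's body presses on something with over 40 N, if the wrist force passes 120 N, or if a joint passes its speed limit or range.

## Working session

There is one attempt and no reset: what is moved stays moved. The work goes in short steps, Python scripts to look and compute and a tool call to move; the robot and the scene stay as the last step left them, time stands still between calls to the robot, and variables do not carry over. Pictures are saved under pics/ and viewed, and the job is handed in when it is done.

Besides the shell and the picture viewer there is one more tool, called after "Emit:" in YAML: its name, and indented under it one key for each argument. move_arm: Moves the arm, as the interface text tells. Its arguments: {"type":"object","properties":{"moves":{"type":"array","items":{"type":"array","items":{"type":"array","items":{"type":"number"}}}},"jaw":{"type":"number"}},"required":["moves"]}

```bash
ls; mkdir -p pics
python3 - <<'E'
from cell import ctrl,get_image,job,models
import cv2
s=ctrl.read_state();print(s)
for n in("scene","top","wrist"):
    im=get_image(n);cv2.imwrite(f"pics/{n}0.png",im["color"])
    print({k:v for k,v in im.items() if k!="color"})
    for t in("knob_grip","case_mid","base_case_mid","dock","torch","blue_case","drivers","bender","grips","tape","tub"):
        print(n,t,[(d["score"],d["uv"]) for d in models.place_of(n,t)][:3])
print(ctrl.read_state()["clock"])
E
```

```text
pics
{'clock': 0.0, 'qpos': array([ 1.10321186,  0.62933685,  0.03845997,  1.51842519, -0.02703902,
        0.99630597, -0.02000765]), 'qd': array([ 0.00077875, -0.00157701, -0.00032113,  0.00044734, -0.00114513,
        0.00036008,  0.00120738]), 'tau': array([-8.98243161e-05, -5.63404262e+01,  1.22634597e+00, -1.93449068e+01,
        1.10638066e-02,  1.05835733e-02,  3.43436080e-07]), 'eef_pos': array([ 253.95821454, -597.61946291,  230.37714863]), 'tool_rot': array([ 3.14158809e+00,  1.95711661e-03, -1.16905662e+00]), 'force': array([-0.70087845, -0.22012069,  0.10085247]), 'torque': array([-0.03922184,  0.01986752,  0.02655416]), 'width': 85.33596532487599}
{'fov_y': 51.9157960972744, 'cx': 250.10495390486577, 'cy': 191.48591631613579, 'k1': -0.11562172033152435, 'origin': array([ 953.70336805, -939.2228101 ,  940.66093569]), 'orientation': array([ 0.90117893, -0.01085276,  0.5208042 ])}
scene knob_grip [(0.73, [325.1, 150.0]), (0.16, [304.6, 187.3])]
scene case_mid [(0.79, [138.0, 229.3]), (0.7, [228.7, 283.1])]
scene base_case_mid []
scene dock [(0.59, [304.4, 201.9])]
scene to
[... 1007 characters left out ...]
b [(0.86, [161.3, 99.6]), (0.73, [271.9, 198.6])]
{'fov_y': 60.49637211554504, 'cx': 250.32207764140645, 'cy': 189.22540248074205, 'k1': -0.011036218403986699, 'hand_eye': array([[ 9.99999180e-01, -7.02307151e-04,  1.07078470e-03,
        -3.27340190e-01],
       [-3.49182803e-04, -9.54050990e-01, -2.99644098e-01,
        -7.56620514e+01],
       [ 1.23202540e-03,  2.99643479e-01, -9.54050453e-01,
        -1.41773760e+02],
       [ 0.00000000e+00,  0.00000000e+00,  0.00000000e+00,
         1.00000000e+00]])}
wrist knob_grip []
wrist case_mid []
wrist base_case_mid []
wrist dock []
wrist torch []
wrist blue_case []
wrist drivers []
wrist bender []
wrist grips []
wrist tape []
wrist tub []
1.8
```

View pics/scene0.png

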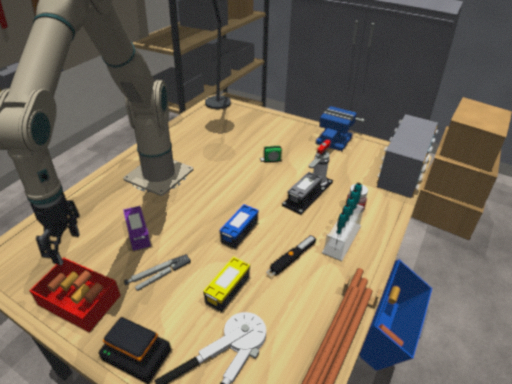

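View pics/top0.png

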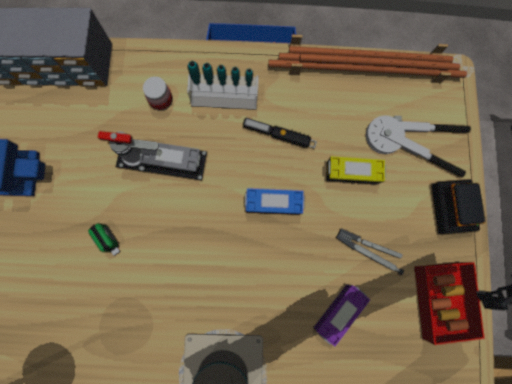

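View pics/wrist0.png

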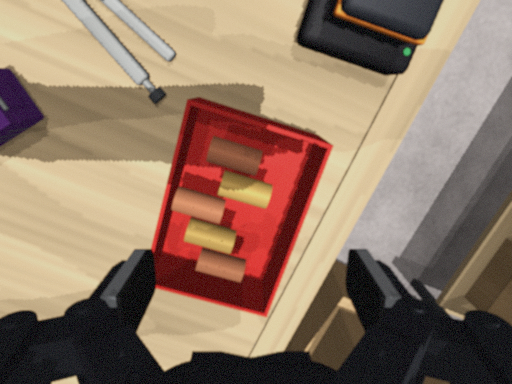

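```bash
cat > h.py <<'E'
import numpy as np,cv2
from scipy.spatial.transform import Rotation as R
from cell import ctrl,get_image,job,models
def cam(im,st=None):
    K=np.array([[0,0,im["cx"]],[0,0,im["cy"]],[0,0,1.]]);K[0,0]=K[1,1]=im["color"].shape[0]/2/np.tan(np.radians(im["fov_y"]/2))
    if "origin" in im: Rw=R.from_euler("xyz",im["orientation"]).as_matrix();o=np.array(im["origin"])
    else:
        H=im["hand_eye"];Rt=R.from_euler("xyz",st["tool_rot"]).as_matrix()
        Rw=Rt@H[:3,:3];o=Rt@H[:3,3]+st["eef_pos"]
    return dict(K=K,D=np.array([im["k1"],0,0,0.]),R=Rw@np.diag([1,-1,-1.]),o=o)  # cv axes
def onz(c,uv,z):
    p=cv2.undistortPoints(np.array(uv,float).reshape(-1,1,2),c["K"],c["D"])[:,0]
    d=np.c_[p,np.ones(len(p))]@c["R"].T
    return c["o"]+d*((z-c["o"][2])/d[:,2])[:,None]
def proj(c,P):
    rv=cv2.Rodrigues(c["R"].T)[0]
    return cv2.projectPoints(np.array(P,float).reshape(-1,1,3),rv,-c["R"].T@c["o"],c["K"],c["D"])[0][:,0]
def tri(cs,uvs):
    A=np.zeros((3,3));b=np.zeros(3)
    for c,uv in zip(cs,uvs):
        p=cv2.undistortPoints(np.array(uv,float).reshape(1,1,2),c["K"],c["D"])[0,0]
        d=c["R"]@np.r_[p,1];d/=np.linalg.norm(d);M=np.eye(3)-np.outer(d,d);A+=M;b+=M@c["o"]
    return np.linalg.solve(A,b)
def rect(P):
    (c,s,a)=cv2.minAreaRect(P[:,:2].astype(np.float32))
    bp=cv2.boxPoints((c,s,a));e=[bp[1]-bp[0],bp[2]-bp[1]];e=max(e,key=np.linalg.norm)
    return c,s,np.arctan2(e[1],e[0])
E
python3 - <<'E'
from h import *
t=get_image("top");s=get_image("scene");ct,cs=cam(t),cam(s)
np.set_printoptions(precision=1,suppress=True)
print("knob z172 top",onz(ct,[113.5,138.2],172),"scene",onz(cs,[325.1,150],172),tri([ct,cs],[[113.5,138.2],[325.1,150]]))
print("case z38",onz(ct,[354.4,167.6],32),onz(cs,[228.7,283.1],32),tri([ct,cs],[[354.4,167.6],[228.7,283.1]]))
print("base",onz(ct,[170.9,154.4],38)); print("dock",onz(ct,[175.3,160],0),onz(cs,[304.4,201.9],0))
for n,im,c in(("top",t,ct),("scene",s,cs)):
    hsv=cv2.cvtColor(im["color"],cv2.COLOR_BGR2HSV)
    for nm,lo,hi,box,z in(("yel",(22,150,120),(35,255,255),(300,140,400,200) if n=="top" else (190,250,265,315),64),
                          ("red",(0,150,80),(8,255,255),(90,120,140,150) if n=="top" else (310,135,340,165),183)):
        m=cv2.inRange(hsv,lo,hi)|(cv2.inRange(hsv,(172,150,80),(180,255,255)) if nm=="red" else 0)
        k=np.zeros_like(m);x0,y0,x1,y1=box;k[y0:y1,x0:x1]=m[y0:y1,x0:x1]
        v,u=np.nonzero(k);P=onz(c,np.c_[u,v],z)
        print(n,nm,len(u),u.min(),u.max(),v.min(),v.max(),rect(P),P.mean(0))
cv2.imwrite("pics/a.png",cv2.resize(t["color"][110:200,80:220],(0,0),fx=5,fy=5,interpolation=2))
cv2.imwrite("pics/b.png",cv2.resize(s["color"][130:220,270:400],(0,0),fx=5,fy=5,interpolation=2))
cv2.imwrite("pics/c.png",cv2.resize(t["color"][130:210,310:400],(0,0),fx=6,fy=6,interpolation=2))
E
```

```text
knob z172 top [[577.  272.7 172. ]] scene [[592.2 259.2 172. ]] [583.8 279.8 157. ]
case z38 [[ 558.4 -347.2   32. ]] [[ 549.7 -339.1   32. ]] [ 555.  -344.9   41.8]
base [[576.7 160.   38. ]]
dock [[570.8 154.2   0. ]] [[577.  145.6   0. ]]
top yel 775 331 384 156 180 ((549.2180786132812, -346.3424072265625), (146.55282592773438, 59.59141540527344), np.float32(1.5422133)) [ 549.1 -346.3   64. ]
top red 220 98 130 131 141 ((578.3229370117188, 268.2646484375), (78.32034301757812, 19.957382202148438), np.float32(1.4855889)) [577.8 268.2 183. ]
scene yel 649 203 249 257 300 ((548.8338012695312, -345.3721008300781), (152.2804718017578, 63.62742233276367), np.float32(1.5297045)) [ 550.2 -349.4   64. ]
scene red 83 318 330 140 153 ((582.3215942382812, 265.045654296875), (101.8285140991211, 27.208784103393555), np.float32(1.5052443)) [582.7 264.7 183. ]
```

View pics/a.png

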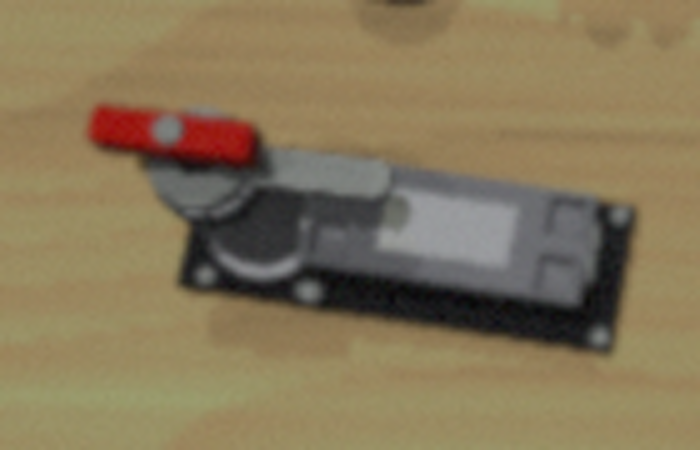

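View pics/b.png

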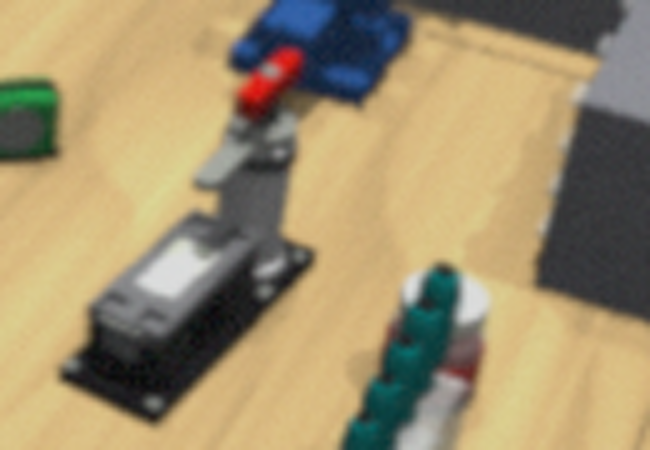

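View pics/c.png

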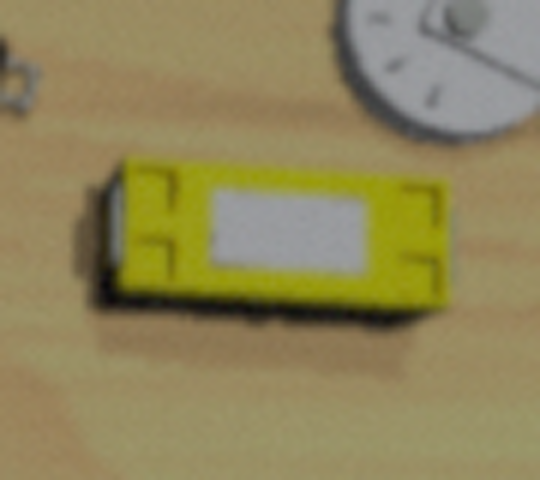

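```bash
cat >> h.py <<'E'
import json,os
def getc():
    return json.load(open("cmd.json"))
def setc(p,y): json.dump([list(map(float,p)),float(y)],open("cmd.json","w"))
def rel(p,y,frm=None):
    p0,y0=frm or getc()
    d=np.array(p)-p0;R0=(R.from_euler("z",y0)*R.from_euler("x",np.pi)).as_matrix()
    l=R0.T@d/1000; 
    return np.round(l,4), round(float(-((y-y0+np.pi)%(2*np.pi)-np.pi)),4)
E
python3 - <<'E'
from h import *
setc([254.227,-598.236,231.313],-1.169)
print(rel([579,262,300],-0.085))
E
```

```text
(array([-0.6647, -0.6353, -0.0687]), -1.084)
```

Emit:
move_arm:
  moves:
    - [[-0.02, -0.02, -0.03, 0, 0, -0.03], [-0.06, -0.06, -0.0687, 0, 0, -0.1], [-0.1, -0.095, -0.0687, 0, 0, -0.17], [-0.14, -0.134, -0.0687, 0, 0, -0.24], [-0.18, -0.172, -0.0687, 0, 0, -0.31], [-0.22, -0.21, -0.0687, 0, 0, -0.38], [-0.26, -0.249, -0.0687, 0, 0, -0.45], [-0.3, -0.287, -0.0687, 0, 0, -0.52], [-0.34, -0.325, -0.0687, 0, 0, -0.6], [-0.38, -0.363, -0.0687, 0, 0, -0.67], [-0.42, -0.401, -0.0687, 0, 0, -0.74], [-0.46, -0.44, -0.0687, 0, 0, -0.81], [-0.5, -0.478, -0.0687, 0, 0, -0.88], [-0.54, -0.516, -0.0687, 0, 0, -0.95], [-0.58, -0.554, -0.0687, 0, 0, -1.0], [-0.62, -0.593, -0.0687, 0, 0, -1.05], [-0.645, -0.618, -0.0687, 0, 0, -1.07], [-0.6647, -0.6353, -0.0687, 0, 0, -1.084], [-0.6647, -0.6353, -0.0687, 0, 0, -1.084], [-0.6647, -0.6353, -0.0687, 0, 0, -1.084]]
  jaw: 1

```text
clock: 4.4
eef_pos: [578.9, 260.6, 299.9]
tool_rot: [3.14, 0.0, -0.086]
force: [0.2, -0.6, 0.3]
width: 85.7
```

Run:
```python
from h import *
setc([579,262,300],-0.085)
s=ctrl.read_state();print(s["clock"],s["eef_pos"],s["tool_rot"],s["qpos"],s["force"])
im=get_image("wrist");c=cam(im,s);cv2.imwrite("pics/w1.png",im["color"])
for t in("knob_grip","base_case_mid","dock"):
    d=models.place_of("wrist",t);print(t,[(x["score"],x["uv"]) for x in d])
    if d: print(onz(c,d[0]["uv"],{"knob_grip":172,"base_case_mid":38,"dock":0}[t]))
hsv=cv2.cvtColor(im["color"],cv2.COLOR_BGR2HSV)
m=cv2.inRange(hsv,(0,150,80),(8,255,255))|cv2.inRange(hsv,(172,150,80),(180,255,255))
n,l,st,ce=cv2.connectedComponentsWithStats(m)
for i in range(1,n):
    if st[i,4]>300:
        v,u=np.nonzero(l==i);print(st[i],rect(onz(c,np.c_[u,v],183)))
```

```text
4.4 [578.92131899 260.6075592  299.86306789] [ 3.14012468e+00  1.75305202e-04 -8.60866714e-02] [-0.21910577  0.57173262 -0.42198399  1.46322123  0.24530083  1.15990117
 -0.76610196] [ 0.2443455  -0.568481    0.31081142]
knob_grip [(0.79, [250.5, 166.4])]
[[578.96645035 272.63850309 172.        ]]
base_case_mid [(0.61, [250.6, 226.0])]
[[569.40838777 159.4187288   38.        ]]
dock [(0.81, [249.7, 215.1])]
[[568.1565421  159.80901745   0.        ]]
[ 241  120   25   94 1783] ((580.7392578125, 273.41156005859375), (77.0843505859375, 18.744585037231445), np.float32(1.4773742))
```

View pics/w1.png

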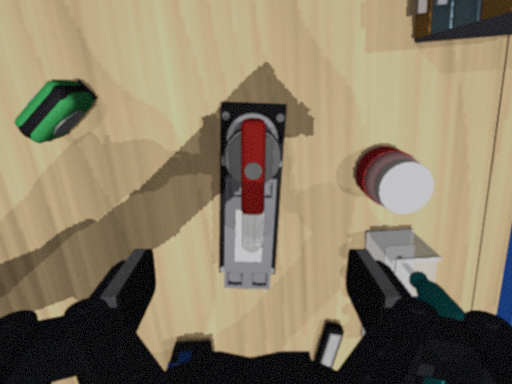

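Run:
```python
from h import *
s=ctrl.read_state();im=get_image("wrist");c=cam(im,s)
print("screw",onz(c,[254,171],183),"plate far corners",onz(c,[[221,103],[285,105]],12),"lid near corners",onz(c,[[224,287],[270,289]],70))
print(rel([580,272,152],-0.094),rel([580,272,200],-0.094))
```

```text
screw [[581.99416257 271.18670884 183.        ]] plate far corners [[545.98977806 319.73486679  12.        ]
 [626.57246111 310.28765239  12.        ]] lid near corners [[528.80401346  90.17821026  70.        ]
 [588.51546505  81.95409676  70.        ]]
(array([ 1.00e-04, -1.00e-02,  1.48e-01]), 0.009) (array([ 0.0001, -0.01  ,  0.1   ]), 0.009)
```

Emit:
move_arm:
  moves:
    - [[0.001, -0.005, 0.04, 0, 0, 0.009], [0.001, -0.01, 0.09, 0, 0, 0.009], [0.001, -0.01, 0.125, 0, 0, 0.009], [0.001, -0.01, 0.14, 0, 0, 0.009], [0.001, -0.01, 0.148, 0, 0, 0.009], [0.001, -0.01, 0.148, 0, 0, 0.009]]
  jaw: 1

```text
clock: 5.4
eef_pos: [581.4, 272.0, 152.8]
tool_rot: [-3.141, -0.001, -0.094]
force: [0.1, 0.0, 0.8]
width: 85.4
```

Emit:
move_arm:
  moves:
    - [[0, 0, 0, 0, 0, 0], [0, 0, 0, 0, 0, 0], [0, 0, 0, 0, 0, 0], [0, 0, 0, 0, 0, 0], [0, 0, 0, 0, 0, 0], [0, 0, 0, 0, 0, 0]]
  jaw: 0

```text
clock: 6.15
eef_pos: [581.8, 271.9, 152.6]
tool_rot: [-3.141, -0.002, -0.094]
force: [3.4, -0.8, 2.9]
width: 19.3
```

Run:
```python
from h import *
s=ctrl.read_state();print(s["clock"],s["eef_pos"],s["tool_rot"],s["force"],s["torque"],s["width"])
im=get_image("wrist");cv2.imwrite("pics/w2.png",im["color"])
```

```text
6.15 [581.80126504 271.85149513 152.61408184] [-3.14097784e+00 -1.83570507e-03 -9.43616280e-02] [ 3.4256095  -0.75728079  2.86124992] [-0.07694959 -0.30339176  0.06173611] 19.298528706449098
```

View pics/w2.png

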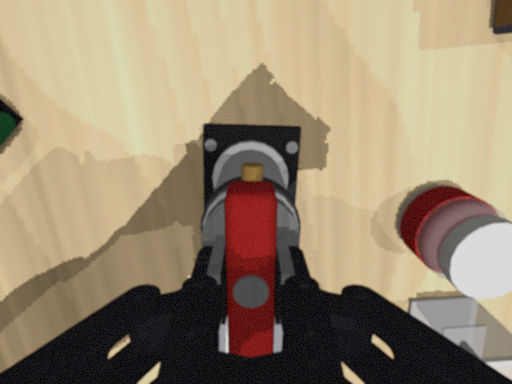

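Emit:
move_arm:
  moves:
    - [[0.0005, 0, 0, 0, 0, -0.06], [0.0005, 0, 0, 0, 0, -0.16], [0.0005, 0, 0, 0, 0, -0.28], [0.0005, 0, 0, 0, 0, -0.4], [0.0005, 0, 0, 0, 0, -0.53], [0.0005, 0, 0, 0, 0, -0.66], [0.0005, 0, 0, 0, 0, -0.8], [0.0005, 0, 0, 0, 0, -0.94], [0.0005, 0, 0, 0, 0, -1.06], [0.0005, 0, 0, 0, 0, -1.16], [0.0005, 0, 0, 0, 0, -1.25], [0.0005, 0, 0, 0, 0, -1.32], [0.0005, 0, 0, 0, 0, -1.36], [0.0005, 0, 0, 0, 0, -1.38], [0.0005, 0, 0, 0, 0, -1.38], [0.0005, 0, 0, 0, 0, -1.38]]

```text
clock: 8.2
eef_pos: [581.9, 271.4, 152.6]
tool_rot: [3.141, -0.0, 1.282]
force: [0.2, -1.3, 5.8]
width: 19.5
```

Run:
```python
from h import *
s=ctrl.read_state();print(s["clock"],s["eef_pos"],s["tool_rot"],s["force"],s["torque"],s["width"],s["qpos"])
im=get_image("wrist");cv2.imwrite("pics/w3.png",im["color"])
```

```text
8.2 [581.87349075 271.36948933 152.60395578] [ 3.14129260e+00 -2.03019502e-04  1.28180127e+00] [ 0.24905062 -1.27713056  5.76451974] [-0.22803412 -0.16509883 -1.28863092] 19.49106349094927 [-0.0649696   0.80647881 -0.73701131  1.60337657  0.62398341  0.98001668
  0.27480633]
```

View pics/w3.png

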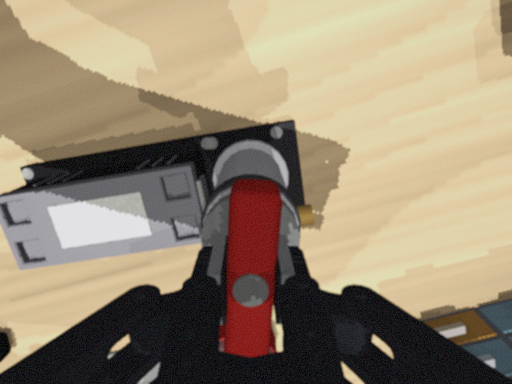

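Run:
```python
from h import *
setc([581.5,272,152],1.286)
print(rel([572,210,330],-0.1))
```

```text
(array([-0.0622,  0.0083, -0.178 ]), 1.386)
```

Emit:
move_arm:
  moves:
    - [[0, 0, 0, 0, 0, 0.01], [0, 0, 0, 0, 0, 0.02], [0, 0, 0, 0, 0, 0.02], [0, 0, 0, 0, 0, 0.02], [0, 0, -0.03, 0, 0, 0.02], [0, 0, -0.06, 0, 0, 0.02]]
  jaw: 1

```text
clock: 9.0
eef_pos: [581.0, 271.7, 212.3]
tool_rot: [-3.141, 0.001, 1.266]
force: [-0.2, 0.2, 0.3]
width: 85.2
```

Emit:
move_arm:
  moves:
    - [[0, 0, -0.04, 0, 0, 0.1], [-0.01, 0.002, -0.08, 0, 0, 0.25], [-0.02, 0.004, -0.105, 0, 0, 0.42], [-0.03, 0.005, -0.118, 0, 0, 0.59], [-0.04, 0.006, -0.118, 0, 0, 0.76], [-0.05, 0.008, -0.118, 0, 0, 0.93], [-0.058, 0.009, -0.118, 0, 0, 1.1], [-0.062, 0.0095, -0.118, 0, 0, 1.24], [-0.062, 0.0095, -0.118, 0, 0, 1.34], [-0.062, 0.0095, -0.118, 0, 0, 1.366], [-0.062, 0.0095, -0.118, 0, 0, 1.366], [-0.062, 0.0095, -0.118, 0, 0, 1.366]]

```text
clock: 10.5
eef_pos: [571.7, 209.9, 330.0]
tool_rot: [-3.142, 0.0, -0.099]
force: [0.5, -0.5, -0.8]
width: 85.5
```

Run:
```python
from h import *
setc([572,210,330],-0.1)
s=ctrl.read_state();print(s["clock"],s["eef_pos"],s["tool_rot"])
im=get_image("wrist");c=cam(im,s);cv2.imwrite("pics/w4.png",im["color"]);np.save("w4.npy",{"s":s,"im":im},allow_pickle=True)
d=models.place_of("wrist","base_case_mid");print([(x["score"],x["uv"]) for x in d], onz(c,d[0]["uv"],38) if d else 0)
cv2.imwrite("pics/w4b.png",cv2.resize(im["color"][40:300,160:340],(0,0),fx=2.3,fy=2.3,interpolation=2))
```

```text
10.5 [571.7486627  209.92236511 329.9781008 ] [-3.14150433e+00  1.26992901e-04 -9.88476515e-02]
[(0.56, [251.8, 185.3])] [[567.31793668 156.46001667  38.        ]]
```

View pics/w4.png

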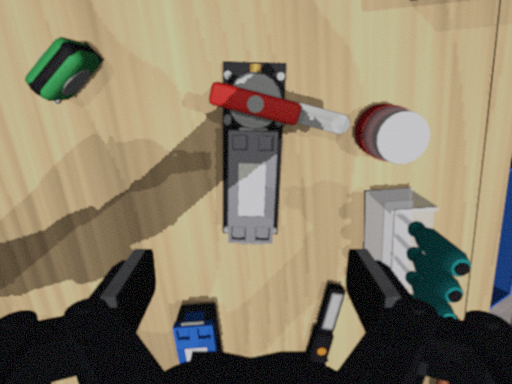

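View pics/w4b.png

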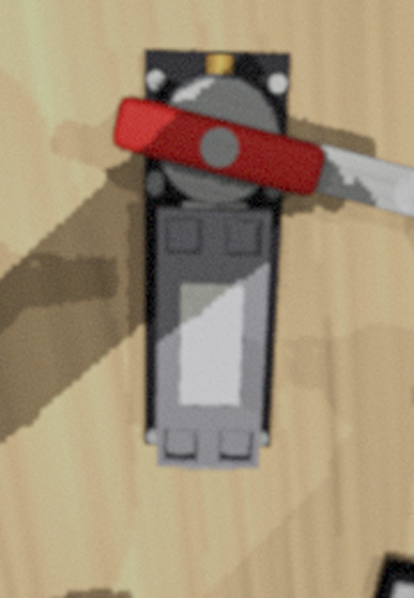

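```bash
cat >> h.py <<'E'
from scipy.ndimage import map_coordinates
from scipy.optimize import minimize
def model():
    def sq(cx,cy,a,b):
        t=np.linspace(-1,1,40);o=np.ones(40)
        return np.r_[np.c_[cx+a*t,cy+b*o],np.c_[cx+a*t,cy-b*o],np.c_[cx+a*o,cy+b*t],np.c_[cx-a*o,cy+b*t]]
    return np.vstack([sq(sx*61,sy*16,9,9) for sx in(1,-1) for sy in(1,-1)]),sq(0,0,75,30)
def pts(M,q): 
    c,s=np.cos(q[2]),np.sin(q[2]);return M@np.array([[c,s],[-s,c]])+np.array(q[:2])
def fitlid(im,c,q0,z,wo=1.0,verbose=True):
    g=cv2.GaussianBlur(im["color"].astype(np.float32),(0,0),1.2)
    G=np.zeros(g.shape[:2],np.float32)
    for k in range(3):
        gx=cv2.Sobel(g[...,k],cv2.CV_32F,1,0);gy=cv2.Sobel(g[...,k],cv2.CV_32F,0,1);G=np.maximum(G,np.hypot(gx,gy))
    G=np.minimum(G,60)
    A,B=model()
    def f(q,blur=G):
        r=0
        for M,w in((A,1.0),(B,wo)):
            P=pts(M,[q[0],q[1],q[2]/100]);uv=proj(c,np.c_[P,np.full(len(P),z)])
            r-=w*map_coordinates(blur,[uv[:,1],uv[:,0]],order=1).mean()
        return r
    q=np.array([q0[0],q0[1],q0[2]*100.])
    for sg in(3,1.5,0.5):
        b=cv2.GaussianBlur(G,(0,0),sg)
        best=min((minimize(f,q+np.array([dx,dy,da]),args=(b,),method="Nelder-Mead",options=dict(initial_simplex=q+np.array([dx,dy,da])+np.array([[0,0,0],[2,0,0],[0,2,0],[0,0,2]]))) for dx in(-3,0,3) for dy in(-3,0,3) for da in(-3,0,3)),key=lambda r:r.fun)
        q=best.x
    return np.array([q[0],q[1],q[2]/100]),best.fun
def draw(im,c,q,z,fn,crop,s=3):
    o=im["color"].copy();x0,y0,x1,y1=crop
    o=cv2.resize(o[y0:y1,x0:x1],(0,0),fx=s,fy=s,interpolation=2)
    for M in model():
        P=pts(M,q)
        for u,v in proj(c,np.c_[P,np.full(len(P),z)]): cv2.circle(o,(int((u-x0+.5)*s),int((v-y0+.5)*s)),1,(0,255,0),-1)
    cv2.imwrite(fn,o)
E
python3 - <<'E'
from h import *
D=np.load("w4.npy",allow_pickle=True).item();im=D["im"];c=cam(im,D["s"])
for wo in(0,0.5,1):
    q,v=fitlid(im,c,[567,159,1.475],70,wo);print(wo,q,v)
draw(im,c,q,70,"pics/w4f.png",(190,100,320,270))
E
```

```text
0 [549.68925325 155.30123418   1.99884028] -40.656761169433594
0.5 [568.1402571  158.36289773   1.45101389] -60.70891571044922
1 [568.084309   158.71460578   1.45055322] -86.94004821777344
```

View pics/w4f.png

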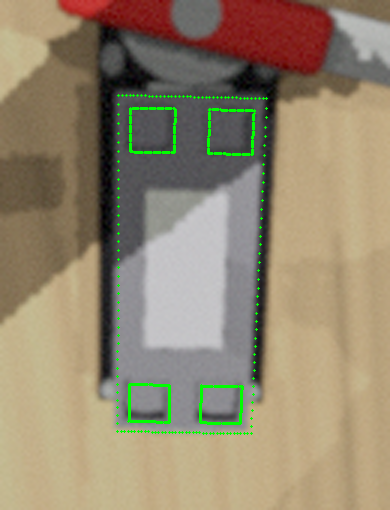

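Run:
```python
from h import *
print(rel([548.5,-294.5,324],-0.015))
```

```text
(array([0.027 , 0.5043, 0.006 ]), -0.085)
```

Emit:
move_arm:
  moves:
    - [[0.001, 0.02, 0, 0, 0, 0], [0.003, 0.065, 0.002, 0, 0, -0.01], [0.006, 0.12, 0.003, 0, 0, -0.02], [0.009, 0.175, 0.004, 0, 0, -0.03], [0.012, 0.23, 0.005, 0, 0, -0.04], [0.015, 0.285, 0.006, 0, 0, -0.05], [0.018, 0.34, 0.006, 0, 0, -0.06], [0.021, 0.395, 0.006, 0, 0, -0.07], [0.024, 0.45, 0.006, 0, 0, -0.08], [0.026, 0.485, 0.006, 0, 0, -0.085], [0.027, 0.5043, 0.006, 0, 0, -0.085], [0.027, 0.5043, 0.006, 0, 0, -0.085], [0.027, 0.5043, 0.006, 0, 0, -0.085]]

```text
clock: 12.22
eef_pos: [548.7, -292.5, 324.2]
tool_rot: [-3.14, -0.0, -0.012]
force: [0.6, 0.2, -0.2]
width: 85.0
```

Run:
```python
from h import *
setc([548.5,-294.5,324],-0.015)
s=ctrl.read_state();print(s["clock"],s["eef_pos"],s["tool_rot"],s["qpos"])
im=get_image("wrist");c=cam(im,s);cv2.imwrite("pics/w5.png",im["color"])
for wo in(0.5,1):
    q,v=fitlid(im,c,[549,-346,1.535],64,wo);print(wo,q,v)
draw(im,c,q,64,"pics/w5f.png",(170,80,370,270))
```

```text
12.225 [ 548.71430629 -292.47974344  324.22160248] [-3.14024617e+00 -3.42170418e-04 -1.23847334e-02] [ 0.71094512  0.53366484 -0.44175546  1.46475086  0.2343981   1.19589734
  0.2246558 ]
0.5 [ 551.04183955 -346.75750703    1.53824257] -69.17802429199219
1 [ 550.93598327 -346.38623305    1.53888749] -97.59394836425781
```

View pics/w5f.png

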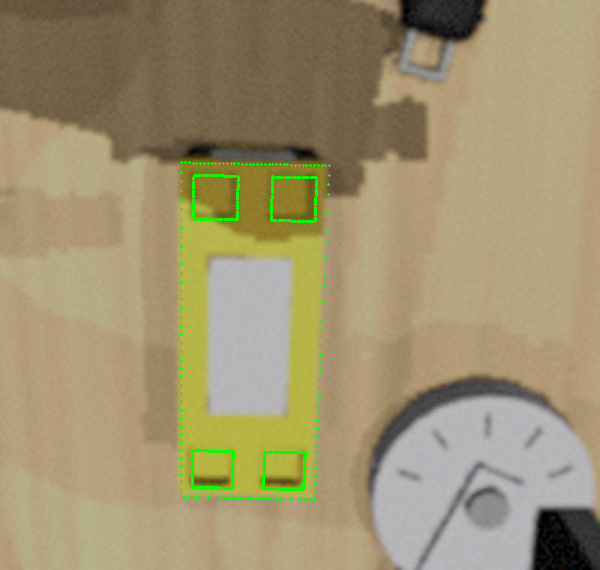

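Run:
```python
from h import *
print(rel([551,-346.5,24],-0.032), ctrl.read_state()["eef_pos"])
```

```text
(array([0.0033, 0.052 , 0.3   ]), 0.017) [ 548.88169931 -292.2727097   324.30709654]
```

Emit:
move_arm:
  moves:
    - [[0.001, 0.015, 0.03, 0, 0, 0.005], [0.002, 0.035, 0.08, 0, 0, 0.01], [0.0033, 0.048, 0.13, 0, 0, 0.017], [0.0033, 0.052, 0.18, 0, 0, 0.017], [0.0033, 0.052, 0.2, 0, 0, 0.017], [0.0033, 0.052, 0.21, 0, 0, 0.017], [0.0033, 0.052, 0.21, 0, 0, 0.017]]

```text
clock: 13.15
eef_pos: [551.9, -346.2, 115.1]
tool_rot: [3.141, -0.002, -0.031]
force: [0.6, 0.3, 0.1]
width: 85.3
```

Run:
```python
from h import *
setc([551,-346.5,114],-0.032)
s=ctrl.read_state();print(s["clock"],s["eef_pos"],s["tool_rot"])
```

```text
13.15 [ 551.8580039  -346.18455528  115.05771316] [ 3.14121299e+00 -1.52703783e-03 -3.09632563e-02]
```

Emit:
move_arm:
  moves:
    - [[-0.0005, 0, 0.03, 0, 0, 0], [-0.0005, 0, 0.06, 0, 0, 0], [-0.0005, 0, 0.08, 0, 0, 0], [-0.0005, 0, 0.09, 0, 0, 0], [-0.0005, 0, 0.09, 0, 0, 0]]

```text
clock: 13.78
eef_pos: [550.6, -346.7, 24.2]
tool_rot: [3.142, -0.0, -0.032]
force: [-1.0, -0.8, 0.3]
width: 85.4
```

Emit:
move_arm:
  moves:
    - [[0, 0, 0, 0, 0, 0], [0, 0, 0, 0, 0, 0], [0, 0, 0, 0, 0, 0], [0, 0, 0, 0, 0, 0], [0, 0, 0, 0, 0, 0], [0, 0, 0, 0, 0, 0]]
  jaw: 0

```text
clock: 14.52
eef_pos: [551.0, -347.1, 25.3]
tool_rot: [3.141, -0.002, -0.032]
force: [-1.4, 0.4, 6.8]
width: 59.5
```

Run:
```python
from h import *
setc([550.5,-346.5,24],-0.032)
for i in range(3):
    s=ctrl.read_state();print(s["clock"],s["eef_pos"],s["tool_rot"],s["force"],s["torque"],s["width"])
    im=get_image("wrist")
c=cam(im,s);cv2.imwrite("pics/w6.png",im["color"])
```

```text
14.525 [ 551.04031233 -347.12077174   25.33903462] [ 3.14059991e+00 -1.61175105e-03 -3.21915019e-02] [-1.37639462  0.38163605  6.83066186] [0.0866064  0.19675807 0.0080317 ] 59.45766128062427
14.575 [ 551.06457684 -347.11060668   25.33065766] [ 3.14060607e+00 -1.66817837e-03 -3.21699177e-02] [-0.94621306  0.99799469  5.19872445] [ 0.08525102  0.15160372 -0.00252588] 59.37085681617396
14.625 [ 551.0556902  -347.11565498   25.33234073] [ 3.14058785e+00 -1.64785255e-03 -3.21127454e-02] [-0.38404029  0.10796324  6.20515129] [0.03515097 0.16395425 0.01437777] 59.7558896416088
```

View pics/w6.png

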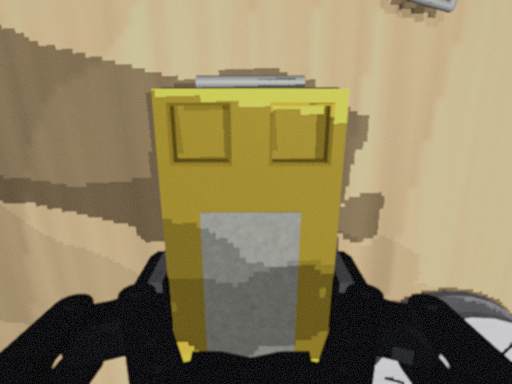

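Emit:
move_arm:
  moves:
    - [[0, 0, -0.005, 0, 0, 0], [0, 0, -0.02, 0, 0, 0], [0, 0, -0.05, 0, 0, 0], [0, 0, -0.09, 0, 0, 0], [0, 0, -0.13, 0, 0, 0], [0, 0, -0.15, 0, 0, 0], [0, 0, -0.15, 0, 0, 0]]

```text
clock: 15.55
eef_pos: [551.2, -347.1, 176.1]
tool_rot: [3.14, -0.003, -0.032]
force: [0.4, 1.0, -7.3]
width: 59.2
```

Run:
```python
from h import *
setc([550.5,-346.5,174],-0.032)
s=ctrl.read_state();print(s["clock"],s["eef_pos"],s["tool_rot"],s["force"],s["torque"],s["width"])
im=get_image("wrist");cv2.imwrite("pics/w7.png",im["color"])
print(rel([568,158,174],-0.12))
```

```text
15.55 [ 551.18311761 -347.06070563  176.07991699] [ 3.13996225 -0.0031903  -0.03208099] [ 0.3611083   0.96487885 -7.275117  ] [-0.0070223   0.01854761 -0.00411744] 59.217429063265975
(array([ 0.0013, -0.5048, -0.    ]), 0.088)
```

View pics/w7.png

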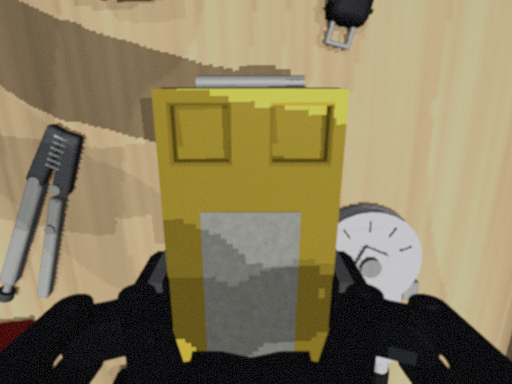

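Emit:
move_arm:
  moves:
    - [[0, -0.01, 0, 0, 0, 0], [0, -0.03, 0, 0, 0, 0.005], [0, -0.06, 0, 0, 0, 0.01], [0, -0.1, 0, 0, 0, 0.02], [0, -0.14, 0, 0, 0, 0.03], [0, -0.18, 0, 0, 0, 0.04], [0, -0.22, 0, 0, 0, 0.05], [0, -0.26, 0, 0, 0, 0.06], [0, -0.3, 0, 0, 0, 0.07], [0, -0.34, 0, 0, 0, 0.08], [0.001, -0.38, 0, 0, 0, 0.088], [0.001, -0.42, 0, 0, 0, 0.088], [0.001, -0.45, 0, 0, 0, 0.088], [0.0013, -0.475, 0, 0, 0, 0.088], [0.0013, -0.495, 0, 0, 0, 0.088], [0.0013, -0.5048, 0, 0, 0, 0.088], [0.0013, -0.5048, 0.02, 0, 0, 0.088], [0.0013, -0.5048, 0.04, 0, 0, 0.088], [0.0013, -0.5048, 0.05, 0, 0, 0.088], [0.0013, -0.5048, 0.05, 0, 0, 0.088]]

```text
clock: 18.1
eef_pos: [567.3, 157.3, 123.4]
tool_rot: [3.141, 0.001, -0.12]
force: [0.1, -0.1, -5.0]
width: 59.0
```

Run:
```python
from h import *
setc([568,158,124],-0.12)
for i in range(3):
    s=ctrl.read_state();print(s["clock"],s["eef_pos"],s["tool_rot"],s["force"],s["width"])
    im=get_image(["top","scene","wrist"][i]);cv2.imwrite(f"pics/h{i}.png",im["color"] if i==2 else cv2.resize(im["color"][110:240,80:220] if i==0 else im["color"][130:240,260:390],(0,0),fx=4,fy=4))
```

```text
18.1 [567.3384392  157.27352604 123.42957142] [ 3.14068796e+00  1.36393940e-03 -1.20499558e-01] [ 0.05306147 -0.10060583 -4.97964289] 59.04046152222396
18.15 [567.90598332 157.61235026 124.11884362] [ 3.14149168e+00  4.55363176e-05 -1.20453181e-01] [-0.19326233 -0.16172021 -6.35531037] 59.57414900780276
18.2 [568.30227741 157.81292885 124.58766094] [-3.14116654e+00 -9.55179249e-04 -1.20447157e-01] [-0.39113437 -0.47243857 -6.1940933 ] 59.31402774801665
```

View pics/h1.png

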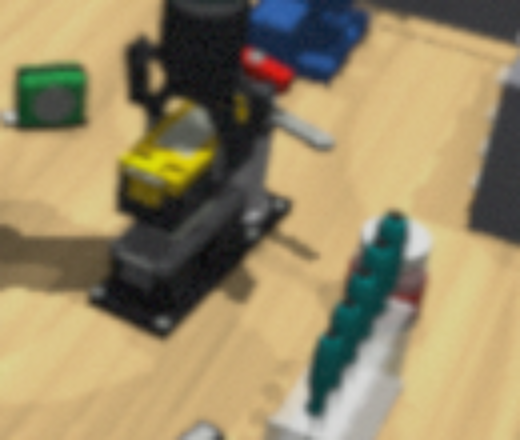

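View pics/h2.png

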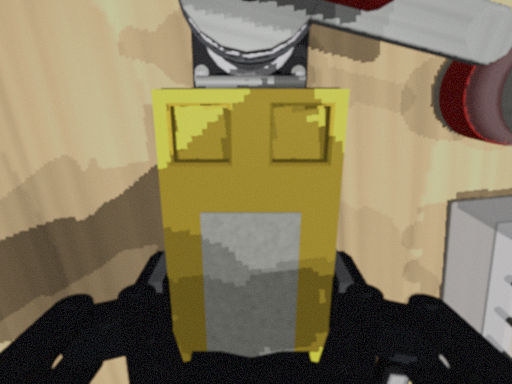

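Emit:
move_arm:
  moves:
    - [[0, 0, 0.006, 0, 0, 0], [0, 0, 0.013, 0, 0, 0], [0, 0, 0.019, 0, 0, 0], [0, 0, 0.023, 0, 0, 0], [0, 0, 0.024, 0, 0, 0], [0, 0, 0.024, 0, 0, 0], [0, 0, 0.024, 0, 0, 0]]

```text
clock: 19.12
eef_pos: [568.0, 157.9, 100.2]
tool_rot: [-3.141, -0.0, -0.12]
force: [0.9, 0.2, -6.9]
width: 59.3
```

Run:
```python
from h import *
setc([568,158,100],-0.12)
s=ctrl.read_state();print(s["clock"],s["eef_pos"],s["tool_rot"],s["force"],s["width"])
```

```text
19.125 [568.00072143 157.85937249 100.22704512] [-3.14139520e+00 -4.78031542e-04 -1.20025743e-01] [ 0.9298668   0.16143578 -6.87235982] 59.270690732563274
```

Well aligned, so I'm lowering slowly by 8 mm, past the lid top.

Emit:
move_arm:
  moves:
    - [[0, 0, 0.001, 0, 0, 0], [0, 0, 0.002, 0, 0, 0], [0, 0, 0.003, 0, 0, 0], [0, 0, 0.004, 0, 0, 0], [0, 0, 0.005, 0, 0, 0], [0, 0, 0.006, 0, 0, 0], [0, 0, 0.007, 0, 0, 0], [0, 0, 0.008, 0, 0, 0], [0, 0, 0.008, 0, 0, 0]]

```text
clock: 20.25
eef_pos: [567.7, 157.8, 91.9]
tool_rot: [3.142, 0.0, -0.12]
force: [0.1, -0.2, -6.4]
width: 59.4
```

Emit:
move_arm:
  moves:
    - [[0, 0, 0.001, 0, 0, 0], [0, 0, 0.0018, 0, 0, 0], [0, 0, 0.0025, 0, 0, 0], [0, 0, 0.003, 0, 0, 0], [0, 0, 0.0035, 0, 0, 0], [0, 0, 0.0035, 0, 0, 0], [0, 0, 0.0035, 0, 0, 0]]

```text
clock: 21.12
eef_pos: [567.8, 157.8, 89.4]
tool_rot: [3.141, -0.0, -0.12]
force: [-3.3, -1.2, 5.5]
width: 59.0
```

Emit:
move_arm:
  moves:
    - [[0, 0, 0, 0, 0, 0], [0, 0, 0, 0, 0, 0], [0, 0, 0, 0, 0, 0], [0, 0, 0, 0, 0, 0], [0, 0, -0.01, 0, 0, 0], [0, 0, -0.03, 0, 0, 0], [0, 0, -0.06, 0, 0, 0], [0, 0, -0.11, 0, 0, 0], [0, -0.01, -0.16, 0, 0, 0.0], [0, -0.03, -0.21, 0, 0, 0.0], [0, -0.045, -0.25, 0, 0, 0.0], [0, -0.05, -0.28, 0, 0, 0], [0, -0.05, -0.288, 0, 0, 0], [0, -0.05, -0.288, 0, 0, 0], [0, -0.05, -0.288, 0, 0, 0]]
  jaw: 1

```text
clock: 23.0
eef_pos: [573.2, 206.5, 375.0]
tool_rot: [3.14, 0.002, -0.121]
force: [0.6, -0.1, -0.3]
width: 85.3
```

Run:
```python
from h import *
p=np.array([568,158,88.5]);y=-0.12
p=p-50*np.array([np.sin(y),-np.cos(y),0])+[0,0,288];setc(p,y);print(p)
s=ctrl.read_state();print(s["clock"],s["eef_pos"],s["tool_rot"],s["width"])
im=get_image("wrist");c=cam(im,s);cv2.imwrite("pics/w8.png",im["color"])
for z in(128,134):
    q,v=fitlid(im,c,[568,158.5,1.45],z,1);print(z,q,v)
    draw(im,c,q,z,f"pics/w8f{z}.png",(170,60,370,260))
sc=get_image("scene");cv2.imwrite("pics/s8.png",cv2.resize(sc["color"][130:240,260:390],(0,0),fx=4,fy=4))
```

```text
[573.98561036 207.64043179 376.5       ]
23.0 [573.18966433 206.52476769 374.97305826] [ 3.13989505e+00  2.34966784e-03 -1.20605444e-01] 85.31495864354898
128 [568.17781842 158.16048946   1.45267277] -96.252685546875
134 [565.13814881 163.82716292   1.45768464] -98.17672729492188
```

View pics/w8f128.png

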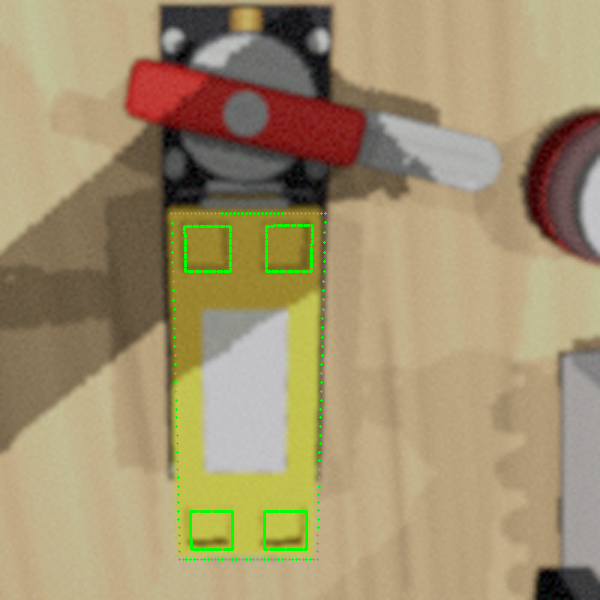

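View pics/s8.png

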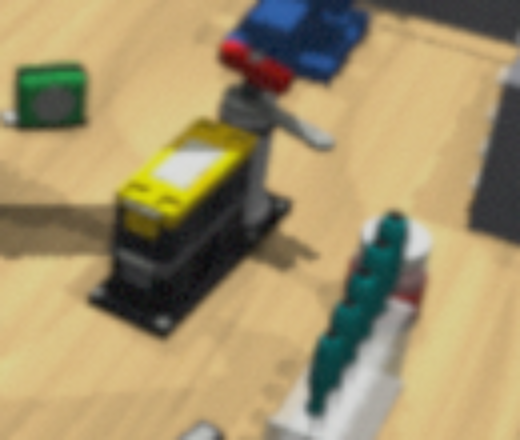

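Run:
```python
from h import *
print(rel([582,271.5,220],1.282))
```

```text
(array([ 0.0003, -0.0644,  0.1565]), -1.402)
```

Emit:
move_arm:
  moves:
    - [[0, -0.01, 0.01, 0, 0, -0.08], [0, -0.025, 0.03, 0, 0, -0.24], [0, -0.04, 0.055, 0, 0, -0.41], [0, -0.055, 0.08, 0, 0, -0.58], [0.0003, -0.0644, 0.1, 0, 0, -0.75], [0.0003, -0.0644, 0.12, 0, 0, -0.92], [0.0003, -0.0644, 0.135, 0, 0, -1.09], [0.0003, -0.0644, 0.15, 0, 0, -1.26], [0.0003, -0.0644, 0.1565, 0, 0, -1.36], [0.0003, -0.0644, 0.1565, 0, 0, -1.402], [0.0003, -0.0644, 0.1565, 0, 0, -1.402], [0.0003, -0.0644, 0.1565, 0, 0, -1.402]]

```text
clock: 24.6
eef_pos: [581.9, 271.5, 220.4]
tool_rot: [3.141, -0.0, 1.281]
force: [0.8, -0.2, -0.9]
width: 85.6
```

Run:
```python
from h import *
setc([582,271.5,220],1.282)
s=ctrl.read_state();print(s["clock"],s["eef_pos"],s["tool_rot"],s["width"])
im=get_image("wrist");c=cam(im,s);cv2.imwrite("pics/w9.png",im["color"])
hsv=cv2.cvtColor(im["color"],cv2.COLOR_BGR2HSV)
m=cv2.inRange(hsv,(0,150,60),(8,255,255))|cv2.inRange(hsv,(172,150,60),(180,255,255))
n,l,st,ce=cv2.connectedComponentsWithStats(m)
for i in range(1,n):
    if st[i,4]>300:
        v,u=np.nonzero(l==i);print(st[i],rect(onz(c,np.c_[u,v],183)))
```

```text
24.6 [581.94351181 271.4573066  220.40062035] [ 3.14106249e+00 -3.60922820e-04  1.28093898e+00] 85.6063286935415
[ 233  150   38  127 3424] ((577.4244995117188, 272.3712158203125), (18.726716995239258, 79.32254028320312), np.float32(-0.34495175))
```

View pics/w9.png

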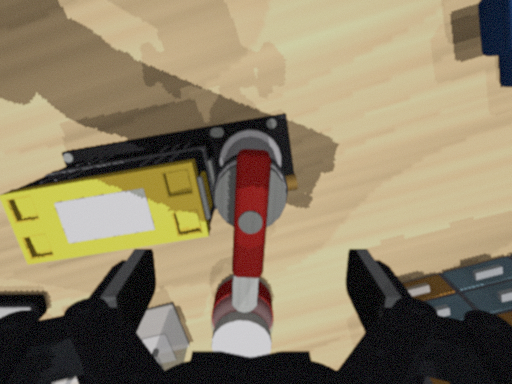

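Emit:
move_arm:
  moves:
    - [[0, 0, 0.02, 0, 0, 0.03], [0, 0, 0.045, 0, 0, 0.045], [0, 0, 0.062, 0, 0, 0.045], [0, 0, 0.068, 0, 0, 0.045], [0, 0, 0.068, 0, 0, 0.045]]

```text
clock: 25.28
eef_pos: [581.9, 271.5, 152.1]
tool_rot: [-3.142, -0.0, 1.237]
force: [0.3, 0.1, 0.3]
width: 85.4
```

Emit:
move_arm:
  moves:
    - [[0, 0, 0, 0, 0, 0], [0, 0, 0, 0, 0, 0], [0, 0, 0, 0, 0, 0], [0, 0, 0, 0, 0, 0], [0, 0, 0, 0, 0, 0], [0, 0, 0, 0, 0, 0]]
  jaw: 0

```text
clock: 26.02
eef_pos: [581.9, 271.3, 152.4]
tool_rot: [3.141, -0.0, 1.236]
force: [-1.2, -1.3, 4.4]
width: 19.2
```

Emit:
move_arm:
  moves:
    - [[0, 0, 0, 0, 0, 0.06], [0, 0, 0, 0, 0, 0.15], [0, 0, 0, 0, 0, 0.25], [0, 0, 0, 0, 0, 0.36], [0, 0, 0, 0, 0, 0.48], [0, 0, 0, 0, 0, 0.6], [0, 0, 0, 0, 0, 0.72], [0, 0, 0, 0, 0, 0.84], [0, 0, 0, 0, 0, 0.95], [0, 0, 0, 0, 0, 1.05], [0, 0, 0, 0, 0, 1.14], [0, 0, 0, 0, 0, 1.22], [0, 0, 0, 0, 0, 1.29], [0, 0, 0, 0, 0, 1.35], [0, 0, 0, 0, 0, 1.385], [0, 0, 0, 0, 0, 1.39], [0, 0, 0, 0, 0, 1.39], [0, 0, 0, 0, 0, 1.39]]

```text
clock: 28.28
eef_pos: [581.8, 271.5, 152.4]
tool_rot: [3.141, -0.001, -0.149]
force: [-0.5, -0.8, 5.5]
width: 19.2
```

Run:
```python
from h import *
s=ctrl.read_state();print(s["clock"],s["eef_pos"],s["tool_rot"],s["force"],s["torque"],s["width"])
im=get_image("wrist");cv2.imwrite("pics/w10.png",im["color"])
```

```text
28.275 [581.84485044 271.53799702 152.44411843] [ 3.14127549e+00 -9.37966029e-04 -1.48843027e-01] [-0.46656088 -0.78681514  5.50044549] [-0.25111743  0.20376573  1.05338348] 19.22228729763481
```

View pics/w10.png

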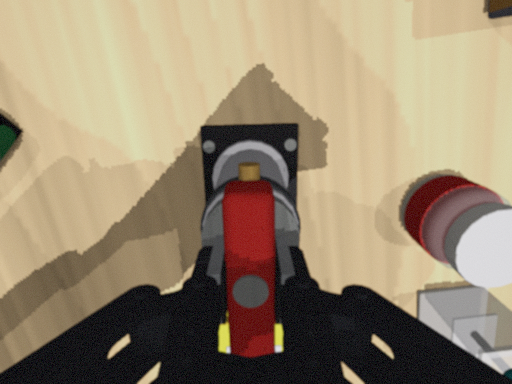

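Torque of 1.05 N m shows the knob is on its shut stop. I'll unwind slightly, release, retreat and check.

Emit:
move_arm:
  moves:
    - [[0, 0, 0, 0, 0, -0.01], [0, 0, 0, 0, 0, -0.015], [0, 0, 0, 0, 0, -0.015], [0, 0, 0, 0, 0, -0.015], [0, 0, 0, 0, 0, -0.015], [0, 0, -0.02, 0, 0, -0.015], [0, 0, -0.05, 0, 0, -0.015], [0, 0, -0.1, 0, 0, -0.015], [0, 0, -0.15, 0, 0, -0.015], [0, 0, -0.19, 0, 0, -0.015], [0, 0, -0.21, 0, 0, -0.015], [0, 0, -0.21, 0, 0, -0.015], [0, 0, -0.21, 0, 0, -0.015]]
  jaw: 1

```text
clock: 29.95
eef_pos: [581.3, 271.0, 360.7]
tool_rot: [3.14, 0.002, -0.138]
force: [-0.8, 0.1, -0.3]
width: 85.1
```

Run:
```python
from h import *
s=ctrl.read_state();print(s["clock"],s["eef_pos"],s["tool_rot"],s["force"],s["width"])
im=get_image("wrist");c=cam(im,s);cv2.imwrite("pics/w11.png",im["color"])
q,v=fitlid(im,c,[568,158.5,1.45],128,1);print(q,v)
draw(im,c,q,128,"pics/w11f.png",(150,30,350,290),2.3)
hsv=cv2.cvtColor(im["color"],cv2.COLOR_BGR2HSV)
m=cv2.inRange(hsv,(0,150,60),(8,255,255))|cv2.inRange(hsv,(172,150,60),(180,255,255))
n,l,st,ce=cv2.connectedComponentsWithStats(m)
for i in range(1,n):
    if st[i,4]>300:
        v,u=np.nonzero(l==i);print(st[i],rect(onz(c,np.c_[u,v],183)))
sc=get_image("scene");cv2.imwrite("pics/s11.png",sc["color"])
```

```text
29.95 [581.25128208 270.95400183 360.69741055] [ 3.14025633e+00  1.64897266e-03 -1.37998789e-01] [-0.76835451  0.06851936 -0.31856637] 85.14817799269996
[566.33379571 158.62872078   1.43274188] -104.48794555664062
[ 241  124   21   78 1212] ((581.1448364257812, 273.56329345703125), (78.2818603515625, 19.25135040283203), np.float32(1.4440312))
```

View pics/w11f.png

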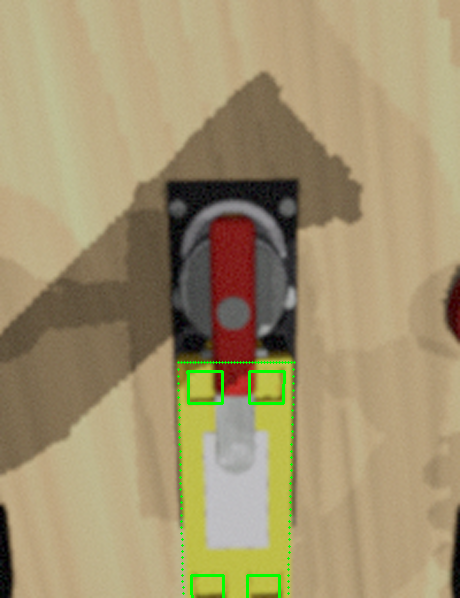

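View pics/s11.png

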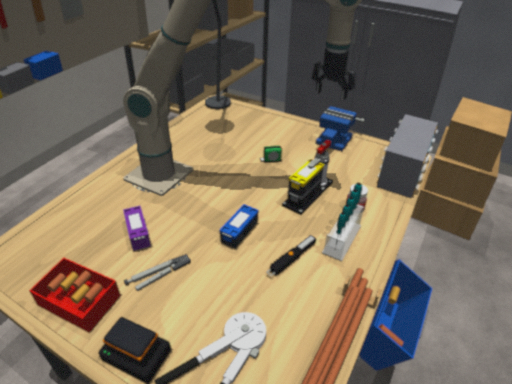

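Emit:
move_arm:
  moves:
    - [[0, 0.015, -0.005, 0, 0, -0.01], [0, 0.04, -0.01, 0, 0, -0.018], [0, 0.058, -0.015, 0, 0, -0.018], [0, 0.064, -0.015, 0, 0, -0.018], [0, 0.064, -0.015, 0, 0, -0.018], [0, 0.064, -0.015, 0, 0, -0.018], [0, 0.064, -0.015, 0, 0, -0.018], [0, 0.064, -0.015, 0, 0, -0.018]]

```text
clock: 31.05
eef_pos: [572.9, 208.5, 376.8]
tool_rot: [-3.141, 0.0, -0.119]
force: [-0.1, 0.4, 0.6]
width: 85.3
```

Run:
```python
from h import *
s=ctrl.read_state();print(s["clock"],s["eef_pos"],s["tool_rot"],s["force"],s["width"])
im=get_image("wrist");c=cam(im,s)
for wo in (0.5,1):
  q,v=fitlid(im,c,[568,158.5,1.45],128,wo);print(q,v)
draw(im,c,q,128,"pics/w12f.png",(170,60,370,260))
```

```text
31.05 [572.87971984 208.49024428 376.82392435] [-3.14147303e+00  3.13721632e-04 -1.19236150e-01] [-0.14668533  0.35365072  0.56094096] 85.28322964139483
[564.05179952 158.64321485   1.4658097 ] -70.60235595703125
[568.08448039 158.54546897   1.45620846] -97.89129638671875
```

View pics/w12f.png

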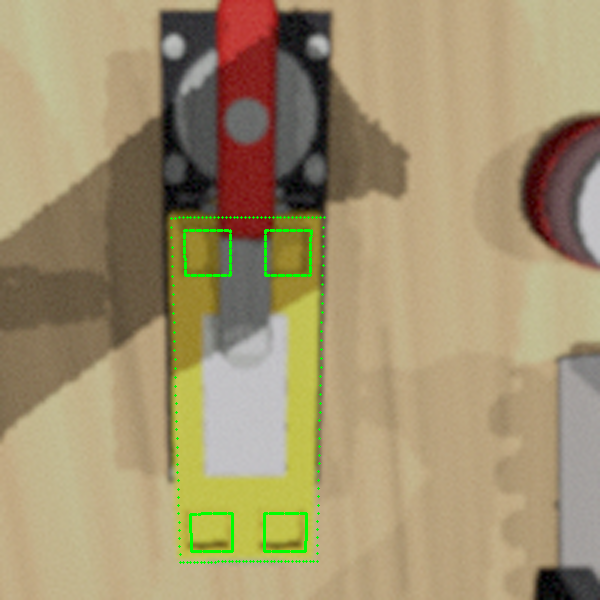

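The case sits at (568.1, 158.5) with yaw 1.456, unchanged since I set it down. The arm is shut over the lid, and the gripper is open and clear.

```bash
python3 -c "
from cell import job
print(job.finish_job())"
```

```text
the job is handed in; nothing more can be done
None
```

I turned the T-knob open, set the yellow case on the grey one, turned the knob back shut, let go and handed the job in at about 31 s. No verdict was reported.

**Knob:** each turn ended hard against its stop, at about 1.3 N m open and 1.05 N m shut. After I let go, the bar lay within about 0.01 rad of the dock axis (1.444 against 1.451 rad), with the arm over the yellow lid.

**Case:** contact came at the tool height expected with all four feet in the recesses (89.4 mm against 89.3 mm). The last wrist picture put the yellow lid at (568.1, 158.5) mm, yaw 1.456. The grey lid had measured (568.1, 158.7) mm, yaw 1.451 before stacking.

**Bench:** the last scene picture showed the other things apparently where they started; I compared this by eye only. I did not measure the grey case again once it was covered.

**Readings that disagreed:**
- The first lid fit after shutting the arm read about 2 mm and 0.02 rad off. The lid was cut off at the picture's edge and partly hidden by the arm.
- In the final view, a second fit with less weight on the lid outline came out 4 mm off across the case and scored worse. I trusted the full-outline fit, which lay on the lid edges in the picture.

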